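# Run a fingertip along the pill organiser to shut its lids

### The job

Several lids of the weekly pill organiser on the hall shelf have been left standing ajar. Shut them all with one light stroke of the closed fingertips along the top of the row, beginning at the end the lids are hinged towards and keeping the fingertips down on or close above the lids until the last one is shut, then come clear. Do not press hard, pick the organiser up, tip it or shove it along the shelf, and leave the key dish, torch, glasses case and coin tray where they are.

Things in the scene. Friction and masses are not known exactly. Their poses are not given: they have to be found in the camera images.
- organiser: Weekly pill organiser standing loose on the shelf: a white plastic box 48 wide (its x), 214 long (its y) and 25 high, about 0.37 kg, with seven compartments in one row along its y axis, 30 mm apart, each under its own blue flip lid. Origin: centre of the underside; z up. With all lids shut the top is a level face 28 mm above the shelf.
- row_start (a point): The starting end of the row: middle of the organiser's +y end, level with the top of the shut lids (28 mm above the underside). Every lid is hinged across the organiser on its edge nearer to this end, so its free edge points to row_end. Axes as the organiser's.
- row_end (a point): The finishing end of the row: middle of the organiser's -y end, level with the top of the shut lids, 210 mm from row_start. Axes as the organiser's.
- lid1 (a joint): Angle of lid 1, counted from row_start (rad): 0 shut, grows as the free edge rises, to 1.9. A 47 x 27 x 3 mm flap with a thumb tab. Very light flip-top hinge: from 0.4 to 0.9 the lid stays where left, pressed below 0.25 (free edge within 6 mm of the level face) it drops shut by itself, pushed above 0.95 it flips fully open. Stands ajar at the start.
- lid2 (a joint): Angle of lid 2, counted from row_start (rad): 0 shut, grows as the free edge rises, to 1.9. Made like lid1; ajar or already shut at the start.
- lid3 (a joint): Angle of lid 3, counted from row_start (rad): 0 shut, grows as the free edge rises, to 1.9. Made like lid1; ajar or already shut at the start.
- lid4 (a joint): Angle of lid 4, counted from row_start (rad): 0 shut, grows as the free edge rises, to 1.9. Made like lid1; ajar or already shut at the start.
- lid5 (a joint): Angle of lid 5, counted from row_start (rad): 0 shut, grows as the free edge rises, to 1.9. Made like lid1; ajar or already shut at the start.
- lid6 (a joint): Angle of lid 6, counted from row_start (rad): 0 shut, grows as the free edge rises, to 1.9. Made like lid1; ajar or already shut at the start.
- lid7 (a joint): Angle of lid 7, counted from row_start (rad): 0 shut, grows as the free edge rises, to 1.9. Made like lid1; ajar at the start.
- key_dish: White ceramic key dish with keys in it, 124 across the rim, 30 high, loose. Origin: centre of the underside. To be left alone.
- torch: Black aluminium torch lying on its side, 124 long (its x), 34 across the flats of its six-sided head, loose. Origin: on the shelf under its middle. To be left alone.
- glasses_case: Hard red plastic glasses case with a steel spring clip, shut, 62 x 160 (its y) x 42, loose. Origin: centre of the underside. To be left alone.
- coin_tray: Small grey plastic coin tray with some coins, 85 x 120 (its y) x 18, loose. Origin: centre of the underside. To be left alone.
Mind the look-alikes: they are no part of the job. Several things have the shape of the organiser; the one meant has the colours described above.

How it is judged:
By the outcome, as a careful person would: the job done as asked, in the order asked, and still so for the second after the job is handed in, with the robot touching nothing.
It also fails if it takes over 38 s, if anything falls off the work surface, if the arm or the gripper's body presses on something with over 40 N, if the wrist force passes 120 N, or if a joint passes its speed limit or range.

### The arm

A 6-joint arm with a two-finger parallel gripper is mounted at the origin on the work surface. World frame = base frame: x ahead of the robot, y to its left, z up, the work surface at z = 0. Lengths are in m, angles in rad, forces in N, time in s.
With the tool pointing down it reaches from about 0.3 to 0.875 m from the base axis. Payload 6.4 kg.
Tool frame: the origin (TCP) lies on the mounting face of the last link; the fingertips stand 166 mm ahead of it and the grasp point (between the pads) lies env.grip_point_offset ahead of it (env.grip_point_offset is the distance from the TCP to the grasp point, in m); x points along the fingers, y is the direction in which the jaws open and shut, and the axes are right-handed (so a half turn about x gives the same grasp; the last joint's range is limited). The gripper opens to 88 mm and grips with 3 to 60 N. Pads are 18 mm wide; open, the fingers measure 123 mm over their backs; the gripper's body (75 mm by 187 mm) begins 45 mm behind the grasp point.
Start: joints at [-1.31, 0.181, 1.607, -0, 1.354, -0.206], TCP at [0.259, -0.513, 0.405] pointing down, gripper open.
Joint ranges: [-2.99, 2.99], [-0.89, 2.07], [0.3, 2.58], [-1.14, 4.28], [0, 2.63], [-3.12, 3.12]. Speed limits (rad/s): [2.57, 2.57, 3.01, 3.14, 3.14, 3.14].

### API

Orientations are given as a unit quaternion [w, x, y, z].
In Python, from cell import env, vision, workorder, spotter gives the robot as it stands.
- The arm moves only by the tool jog_arm, never from a script. Its arguments are lists of equal length, an entry for each row: "xyz": the shift along the tool's x, y, z in mm, a list of three; "roll": the turn about the tool's x in degrees. A call has 1 to 20 rows; each row shifts and turns the commanded pose from where the row before left it, along the tool's axes as they then stand; what a row does not reach is not made up. A row lasts 1/10 s, in which the tool goes at most 50 mm and 8.59 degrees, less where a joint would pass 70% of its speed; a pose out of reach is approached as far as the arm can. A call with a gripper value outside its range is refused whole. "gripper" is the finger opening in mm, from 0 to 88.1, set as the call begins (left out, the last holds). The fingers move at their own pace and stop on an object; the grip force is fixed at half the most. Time passes only in rows, so rows that do not move let the fingers close. It gives the time, the measured TCP pose, the force and the opening at its end, in the units of the state.
- env.observe(): the state, without advancing time (a new reading comes with each control period).
- vision.grab_frame(name): name is "side" or "top" or "wrist"; returns the picture (400x640x3 uint8, red, green, blue); there is no depth.
- vision.get_calibration(name): a dict with "fx", "fy", "cx", "cy" (pixels), "T" (4x4, takes a point from camera to world coordinates). Camera axes: x right, y down, z forward; pixel columns grow to the right and rows downward; lengths in m; the calibration is good to about 2 mm. A picture is of the moment at which its call begins: read the wrist's pose just before it. get_calibration takes no time and is no camera call; for the wrist camera it gives the pose at the moment of the call.
- workorder.close_job(): hands the job in, once; it reports no verdict.
Trained networks look in the newest picture that a camera, given by its name, has taken for a name from the list of things; names that differ only in an ending like _2 or _b are one class to them, and where a whole thing is asked for, a point or a joint stands for the part that bears it (a point fixed in the world has none). Each returns a list of dicts, best first, with "score" (0 to 1); they miss things now and then, are a little off and sometimes report something else, mostly with a low value. They report only what shows in the picture. A call takes as long as a camera call. They do not tell look-alikes from the thing itself.
- spotter.cut_out(camera, thing): "pixels" (400x640 bool, what is visible of it) and "rect" ([centre column, centre row, width, height] in pixels, round what is visible of it).
- spotter.spot_point(camera, thing): "point" ([column, row] in pixels: a listed point, or the origin of a listed thing).
The state is a dict: "time_s": time; "joints": joint angles; "qvel": joint speeds; "effort": joint torques, N m; "tcp_pos": TCP position; "tool_rot": TCP orientation; "contact_force": force on the tool from outside, world axes, zero at the start; "torque": the same for the moment, N m; "width": opening from 0.0 (shut) to 1.0 (fully open).
Only numpy, scipy, OpenCV 4.12 (cv2) and the standard library are available. Lean on these libraries where they do the work, as an engineer would, in place of code of your own. Each camera call takes 0.05 s, during which the arm holds its last target.

## Working session

There is one attempt and no reset: what is moved stays moved. The work goes in short steps, Python scripts to look and compute and a tool call to move; the robot and the scene stay as the last step left them, time stands still between calls to the robot, and variables do not carry over. Pictures are saved under pics/ and viewed, and the job is handed in when it is done.

Besides the shell and the picture viewer there is one more tool, called after "Call:" as a command line: name --pt "numbers of a row" for each row, then --argument value for the rest. jog_arm: Moves the arm, as the interface text tells. Its arguments: {"type":"object","properties":{"xyz":{"type":"array","items":{"type":"array","items":{"type":"number"}}},"roll":{"type":"array","items":{"type":"number"}},"gripper":{"type":"number"}},"required":["xyz","roll"]}

```bash
ls; mkdir -p pics
python3 - <<'E'
from cell import env, vision, workorder, spotter
import cv2,numpy as np
for n in ("top","side"):
    im=vision.grab_frame(n); cv2.imwrite(f"pics/{n}0.png",im[:,:,::-1])
    c=vision.get_calibration(n); print(n,c["fx"],c["cx"],c["cy"],np.round(c["T"],3).tolist())
    for t in ("organiser","row_start","row_end"):
        if t=="organiser":
            for r in spotter.cut_out(n,t): print(t,round(r["score"],2),np.round(r["rect"]))
        else:
            for r in spotter.spot_point(n,t): print(t,round(r["score"],2),np.round(r["point"],1))
o=env.observe(); print(o["time_s"],o["tcp_pos"],o["tool_rot"],env.grip_point_offset,o["width"])
E
```

```text
pics
top 499.08733684558075 315.36382048416397 197.48311306329242 [[-0.004, -0.996, 0.09, 0.287], [-1.0, 0.003, -0.011, 0.0], [0.01, -0.09, -0.996, 1.541], [0.0, 0.0, 0.0, 1.0]]
organiser 0.94 [260. 148.  65.  14.]
organiser 0.69 [207. 285.  69.  52.]
organiser 0.62 [320. 148.  23.  68.]
organiser 0.6 [352. 221.  67.  25.]
row_start 0.91 [224.8 145.1]
row_start 0.89 [232.5 300.2]
row_start 0.72 [314.1 178.5]
row_start 0.64 [385.5 217.3]
row_start 0.33 [318.3 148.1]
row_end 0.95 [317.  114.1]
row_end 0.88 [297.4 147.5]
row_end 0.82 [178.4 265.1]
row_end 0.64 [313.7 235.8]
side 427.99887401782655 324.68791724612953 190.88370718362893 [[-0.985, -0.138, 0.102, 0.317], [-0.171, 0.732, -0.66, 0.754], [0.017, -0.667, -0.744, 0.891], [0.0, 0.0, 0.0, 1.0]]
organiser 0.81 [256. 236.  40.  72.]
organiser 0.67 [275. 178.  74.  36.]
organiser 0.67 [421. 323.  77.  86.]
organiser 0.56 [365. 176.  31.  61.]
row_start 0.83 [244.1 268.3]
row_start 0.77 [306.5 186.3]
row_start 0.71 [362.  144.5]
row_start 0.7 [452.  285.3]
row_end 0.71 [268.  198.7]
row_end 0.6 [370.5 195.5]
row_end 0.58 [238.1 172.7]
0.4 [ 0.25875288 -0.51346382  0.40458814] [ 0.16343843  0.68794039  0.1636381  -0.68793057] 0.1473 0.9994865879753347
```

View pics/top0.png

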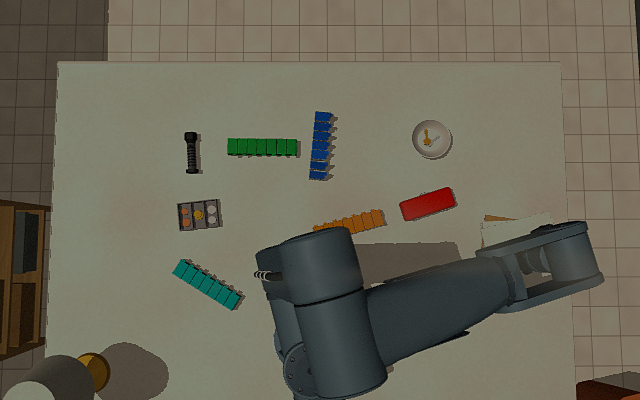

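View pics/side0.png

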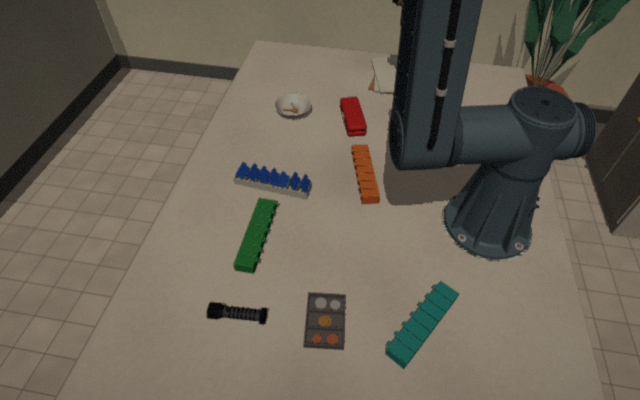

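Candidates for the organiser (top image): green (260,148), blue (320,148), orange (350,221), teal (207,285). The blue one, at (320,148) in top and (275,178) in side, fits the white box with blue lids. I'll confirm it in a crop and locate it.

```bash
cat > h.py <<'E'
from cell import env, vision, workorder, spotter
import cv2,numpy as np
def ray(c,p,z):
    T=c["T"]; d=T[:3,:3]@np.array([(p[0]-c["cx"])/c["fx"],(p[1]-c["cy"])/c["fy"],1]); o=T[:3,3]
    return o+d*(z-o[2])/d[2]
def tri(cs,ps):
    A=[];b=[]
    for c,p in zip(cs,ps):
        T=c["T"]; d=T[:3,:3]@np.array([(p[0]-c["cx"])/c["fx"],(p[1]-c["cy"])/c["fy"],1]); d/=np.linalg.norm(d)
        P=np.eye(3)-np.outer(d,d); A.append(P); b.append(P@T[:3,3])
    return np.linalg.lstsq(np.vstack(A),np.hstack(b),rcond=None)[0]
def proj(c,X):
    T=c["T"]; q=T[:3,:3].T@(np.asarray(X)-T[:3,3]); return np.array([c["fx"]*q[0]/q[2]+c["cx"],c["fy"]*q[1]/q[2]+c["cy"]])
E
python3 - <<'E'
from h import *
a=cv2.imread("pics/top0.png"); b=cv2.imread("pics/side0.png")
A=cv2.resize(a[100:195,270:370],None,fx=5.5,fy=5.5,interpolation=cv2.INTER_CUBIC)[:,:400]
A=cv2.resize(a[100:195,285:350],None,fx=6,fy=6,interpolation=cv2.INTER_CUBIC)
B=cv2.resize(b[150:210,225:325],None,fx=4,fy=4,interpolation=cv2.INTER_CUBIC)
C=np.zeros((max(A.shape[0],B.shape[0]),A.shape[1]+B.shape[1],3),np.uint8);C[:A.shape[0],:A.shape[1]]=A;C[:B.shape[0],A.shape[1]:]=B
cv2.imwrite("pics/crop0.png",C);print(C.shape)
t=vision.get_calibration("top");s=vision.get_calibration("side")
for n,p,q in(("start",(314.1,178.5),(306.5,186.3)),("end",(317,114.1),(238.1,172.7))):
    print(n,ray(t,p,.028),ray(s,q,.028),tri([t,s],[p,q]))
E
```

```text
(570, 790, 3)
start [ 0.48260469 -0.01232569  0.028     ] [ 0.48635396 -0.01830759  0.028     ] [ 0.48336262 -0.01214739  0.03481348]
end [ 0.68311513 -0.02196396  0.028     ] [ 0.68493344 -0.03342475  0.028     ] [ 0.67963983 -0.02179937  0.04074787]
```

View pics/crop0.png

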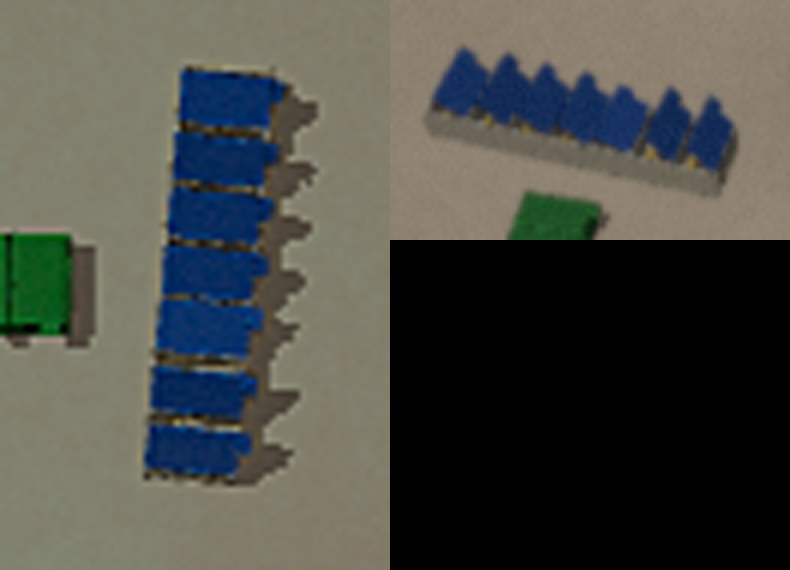

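The crop shows a white box with seven blue lids, so blue is the one. The networks' end points are a few pixels off the box axis in the crop, so I'll use the wrist camera to measure the pose and hinge side more precisely.

Run:
```python
from h import *
from scipy.spatial.transform import Rotation as R
o=env.observe(); q=o["tool_rot"]; Rt=R.from_quat([q[1],q[2],q[3],q[0]]).as_matrix()
print(np.round(Rt,3)); c=vision.get_calibration("wrist"); 
print("cam in tool pos",np.round(Rt.T@(c["T"][:3,3]-o["tcp_pos"]),3)); print(np.round(Rt.T@c["T"][:3,:3],3),c["fx"],c["cx"],c["cy"])
print(o["time_s"],o["contact_force"])
```

```text
[[-0.     0.45  -0.893]
 [ 0.    -0.893 -0.45 ]
 [-1.    -0.    -0.   ]]
cam in tool pos [ 0.02  -0.001 -0.077]
[[ 0.    -0.295  0.955]
 [ 1.    -0.001 -0.001]
 [ 0.001  0.955  0.295]] 309.14540695886507 319.51762170107446 202.32031136255728
0.4 [ 0.45581972 -0.30454197  0.33989283]
```

Call:
jog_arm --pt "-24 0 0" --pt "-24 0 0" --pt "-24 0 0" --pt "-24 0 0" --pt "0 -37 -16" --pt "0 -37 -16" --pt "0 -37 -16" --pt "0 -37 -16" --pt "0 -37 -16" --pt "0 -37 -16" --pt "0 -37 -16" --pt "0 -37 -16" --pt "0 -37 -16" --pt "0 -37 -16" --pt "0 -37 -16" --pt "0 -37 -16" --pt "0 -37 -16" --pt "0 -37 -16" --roll '[7.9,7.9,7.9,7.7,0,0,0,0,0,0,0,0,0,0,0,0,0,0]' --gripper 0

```text
time_s: 2.2
tcp_pos: [0.5245, -0.0137, 0.5009]
tool_rot: [-0.029, 0.707, -0.029, -0.706]
contact_force: [0.2, 0.3, 0.4]
width: 0.005
```

Run:
```python
from h import *
im=vision.grab_frame("wrist"); c=vision.get_calibration("wrist"); np.savez("w1.npz",**{k:np.array(c[k]) for k in c})
cv2.imwrite("pics/w1.png",im[:,:,::-1])
for t in ("row_start","row_end"):
    for r in spotter.spot_point("wrist",t): print(t,round(r["score"],2),np.round(r["point"],1),np.round(ray(c,r["point"],.028),4))
o=env.observe(); print(o["time_s"],o["tcp_pos"],o["joints"])
```

```text
row_start 0.57 [324.9 188. ] [ 0.4853 -0.0119  0.028 ]
row_end 0.91 [277.2 124.2] [0.5841 0.049  0.028 ]
row_end 0.83 [325.8  35.9] [ 0.6912 -0.0282  0.028 ]
row_end 0.71 [101.8 350.8] [0.2143 0.4118 0.028 ]
row_end 0.34 [326.9 114.9] [ 0.5912 -0.0225  0.028 ]
2.35 [ 0.52451411 -0.01349781  0.5005154 ] [-2.52180629e-01  1.37601967e-03  1.60864507e+00  2.67371455e-05
  1.53200040e+00  1.39578226e+00]
```

View pics/w1.png

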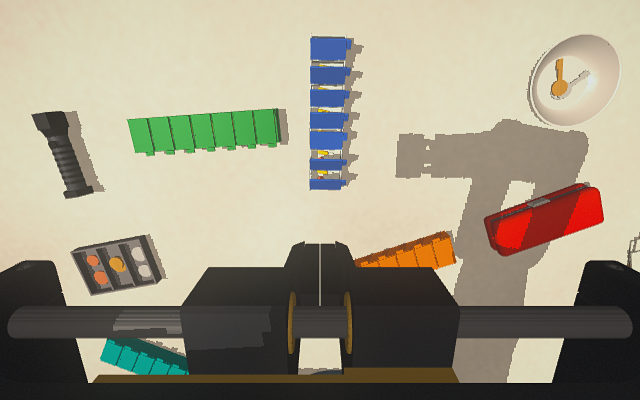

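Run:
```python
from h import *
a=cv2.imread("pics/w1.png"); A=cv2.resize(a[28:198,290:370],None,fx=3.5,fy=3.5,interpolation=cv2.INTER_CUBIC)
A=cv2.resize(a[28:115,295:365],None,fx=5.6,fy=5.6,interpolation=cv2.INTER_CUBIC);B=cv2.resize(a[110:197,295:365],None,fx=5.6,fy=5.6,interpolation=cv2.INTER_CUBIC)
cv2.imwrite("pics/crop1.png",np.hstack([A,B]))
```

```text
(no output)
```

View pics/crop1.png

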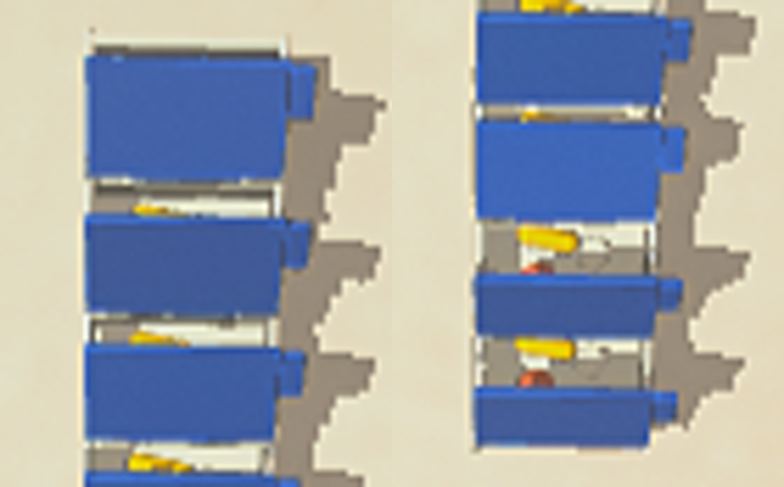

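Run:
```python
from h import *
c=dict(np.load("w1.npz"))
t=vision.get_calibration("top")
P=[ray(c,p,.026) for p in [(311.1,34.4),(346.3,34.8),(310.6,190),(340.9,190)]]
for p in P: print(np.round(p,4))
e=(P[0]+P[1])/2; s=(P[2]+P[3])/2; d=e-s; print("start",s,"end",e,np.linalg.norm(d),np.degrees(np.arctan2(d[1],d[0])), np.degrees([np.arctan2(*(P[1]-P[0])[:2]),np.arctan2(*(P[3]-P[2])[:2])]))
for n,ps in(("top",[(309.0,179),(325,179.5),(315.2,111.5),(330.5,112)]),):
    for p in ps: print(n,np.round(ray(t,p,.026),4))
o=env.observe(); from scipy.spatial.transform import Rotation as R
q=o["tool_rot"]; Rt=R.from_quat([q[1],q[2],q[3],q[0]]).as_matrix(); print(np.round(Rt,4))
```

```text
[ 0.6949 -0.009   0.026 ]
[ 0.6907 -0.0553  0.026 ]
[0.4834 0.0101 0.026 ]
[ 0.4798 -0.0359  0.026 ]
start [ 0.48158172 -0.01291175  0.026     ] end [ 0.69279136 -0.03219152  0.026     ] 0.21208776637793308 -5.215654260317452 [-174.87530732 -175.54975069]
top [0.4814 0.0033 0.026 ]
top [ 0.4797 -0.0457  0.026 ]
top [ 0.6918 -0.0165  0.026 ]
top [ 0.6902 -0.0638  0.026 ]
[[-4.00e-04 -7.71e-02 -9.97e-01]
 [ 1.00e-04 -9.97e-01  7.71e-02]
 [-1.00e+00 -1.00e-04  4.00e-04]]
```

Call:
jog_arm --pt "10 1 18" --pt "30 1 18" --pt "35 1 18" --pt "35 2 15" --pt "35 0 0" --pt "35 0 0" --pt "35 0 0" --pt "25 0 0" --pt "14 0 0" --pt "0 0 0" --roll '[0.8,0,0,0,0,0,0,0,0,0]'

```text
time_s: 3.35
tcp_pos: [0.4535, -0.0148, 0.2448]
tool_rot: [0.034, -0.705, 0.034, 0.708]
contact_force: [-0.6, 0.8, -0.1]
width: 0.005
```

Run:
```python
from h import *
from scipy.spatial.transform import Rotation as R
o=env.observe(); q=o["tool_rot"]; Rt=R.from_quat([q[1],q[2],q[3],q[0]]).as_matrix()
tip=o["tcp_pos"]+Rt[:,0]*.166; print(o["time_s"],o["tcp_pos"],tip,np.round(Rt,4),o["contact_force"],o["width"])
t=vision.get_calibration("top");s=vision.get_calibration("side")
A=vision.grab_frame("top");B=vision.grab_frame("side");W=vision.grab_frame("wrist");w=vision.get_calibration("wrist")
for n,im in(("top1",A),("side1",B),("w2",W)): cv2.imwrite(f"pics/{n}.png",im[:,:,::-1])
np.savez("w2.npz",**{k:np.array(w[k]) for k in w})
for n,c in(("t",t),("s",s),("w",w)): print(n,proj(c,tip),[np.round(proj(c,p),1).tolist() for p in [(.4834,.0101,.026),(.4798,-.0359,.026),(.6949,-.009,.026),(.6907,-.0553,.026)]])
a=cv2.resize(A[95:230,270:370,::-1],None,fx=4.4,fy=4.4,interpolation=cv2.INTER_CUBIC)
b=cv2.resize(B[110:220,225:370,::-1],None,fx=5,fy=5,interpolation=cv2.INTER_CUBIC)
cv2.imwrite("pics/c_top1.png",a);cv2.imwrite("pics/c_side1.png",b)
```

```text
3.35 [ 0.45353131 -0.01482835  0.24482236] [ 0.45279745 -0.014666    0.07882406] [[-4.400e-03 -9.650e-02 -9.953e-01]
 [ 1.000e-03 -9.953e-01  9.650e-02]
 [-1.000e+00 -5.000e-04  4.500e-03]] [-0.56240913  0.82610325 -0.06804016] 0.0052369902307147775
t [315.06539334 186.32653385] [[306.8, 178.3], [321.8, 179.5], [312.8, 110.5], [327.7, 111.9]]
s [318.44264779 176.00105591] [[305.5, 194.6], [310.1, 182.5], [232.0, 178.9], [238.6, 167.5]]
w [321.65193044 260.87309958] [[280.2, 186.1], [348.7, 184.8], [260.3, -251.6], [359.0, -252.4]]
```

View pics/c_top1.png

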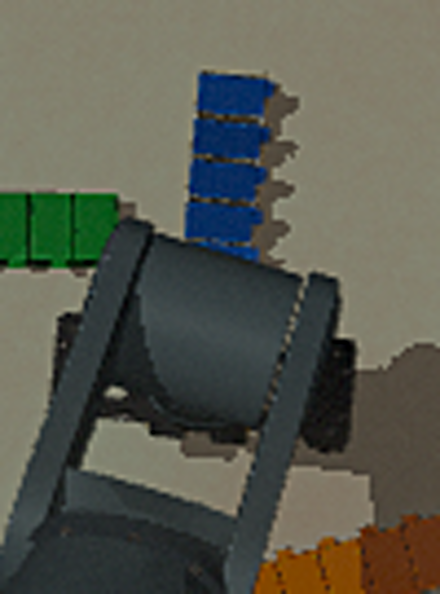

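View pics/c_side1.png

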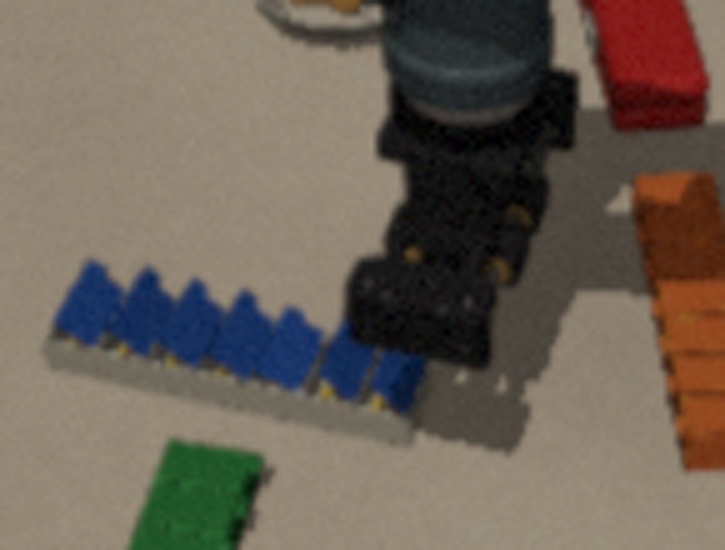

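View pics/w2.png

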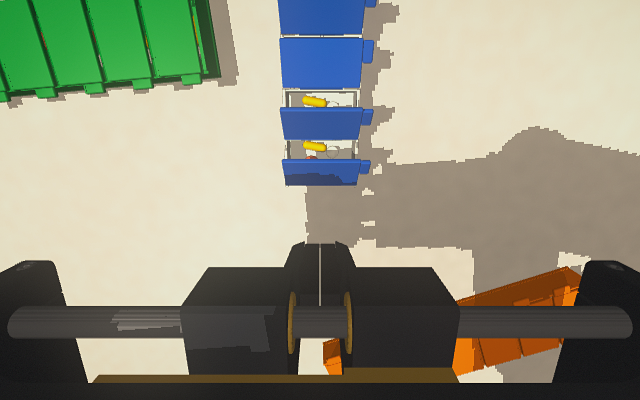

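All seven lids are ajar, with the free edges on the far (+x) side. The wrist image shows the finger seam (col 320, row 243) in line with the organiser axis: end at cols ~283–357, row 185, and still centred on ~321 at row 15. No sideways correction is needed. Next I lower in front of row_start.

Call:
jog_arm --pt "12 0 0" --pt "12 0 0" --pt "12 0 0" --pt "7 0 0" --pt "3 0 0" --pt "0 0 0" --pt "0 0 0" --roll '[0,0,0,0,0,0,0]'

```text
time_s: 4.2
tcp_pos: [0.4551, -0.0141, 0.2008]
tool_rot: [-0.034, 0.706, -0.034, -0.706]
contact_force: [-0.8, 0.9, -0.1]
width: 0.003
```

```bash
cat > st.py <<'E'
from h import *
import sys
from scipy.spatial.transform import Rotation as R
o=env.observe(); q=o["tool_rot"]; Rt=R.from_quat([q[1],q[2],q[3],q[0]]).as_matrix()
print(o["time_s"],"tip",np.round(o["tcp_pos"]+Rt[:,0]*.166,4),"tcp",np.round(o["tcp_pos"],4),"x",np.round(Rt[:,0],4),"z",np.round(Rt[:,2],4),np.round(o["contact_force"],2))
for n in sys.argv[2:]:
    cv2.imwrite(f"pics/{n}_{sys.argv[1]}.png",vision.grab_frame(n)[:,:,::-1])
E
python3 st.py a wrist side
python3 - <<'E'
import cv2,numpy as np
a=cv2.imread("pics/wrist_a.png"); b=cv2.imread("pics/side_a.png")
a=a[:270,200:440]; b=cv2.resize(b[110:220,225:345],None,fx=4,fy=4,interpolation=cv2.INTER_CUBIC)
C=np.zeros((440,720,3),np.uint8);C[:270,:240]=a;C[:440,240:]=b;cv2.imwrite("pics/ca.png",C)
E
```

```text
4.2 tip [ 0.4551 -0.0141  0.0348] tcp [ 0.4551 -0.0141  0.2008] x [ 1.e-04 -0.e+00 -1.e+00] z [-9.955e-01  9.490e-02 -1.000e-04] [-0.8   0.94 -0.08]
```

View pics/ca.png

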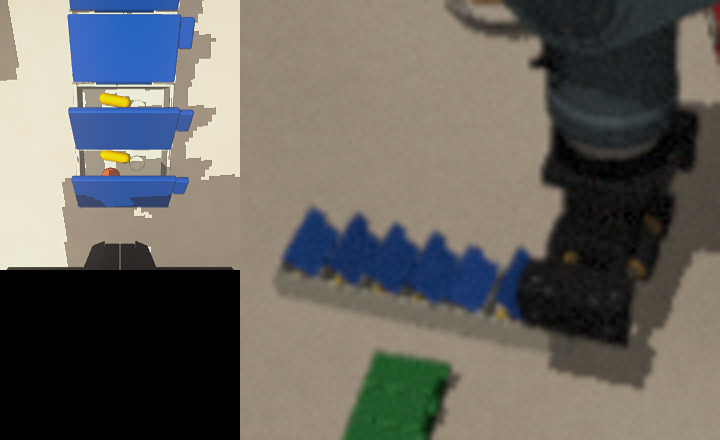

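Call:
jog_arm --pt "2 1 0" --pt "1.5 1 0" --pt "0 0 0" --pt "0 0 -4" --pt "0 0 -4" --pt "0 0 -4" --pt "0 0 -4" --pt "0 0 -4" --pt "0 0 -4" --pt "0 0 -4" --pt "0 0 -4" --pt "0 0 -4" --pt "0 0 -4" --pt "0 0 -4" --pt "0 0 -4" --roll '[0,0,0,0,0,0,0,0,0,0,0,0,0,0,0]'

```text
time_s: 5.8
tcp_pos: [0.5028, -0.0206, 0.1972]
tool_rot: [0.034, -0.706, 0.034, 0.706]
contact_force: [-0.1, 0.1, -0.1]
width: 0.006
```

```bash
python3 st.py b wrist side
python3 - <<'E'
import cv2,numpy as np
a=cv2.imread("pics/wrist_b.png"); b=cv2.imread("pics/side_b.png")
a=a[:270,200:440]; b=cv2.resize(b[110:220,225:345],None,fx=4,fy=4,interpolation=cv2.INTER_CUBIC)
C=np.zeros((440,720,3),np.uint8);C[:270,:240]=a;C[:440,240:]=b;cv2.imwrite("pics/cb.png",C)
E
```

```text
5.8 tip [ 0.5028 -0.0206  0.0312] tcp [ 0.5028 -0.0206  0.1972] x [-1.e-04  0.e+00 -1.e+00] z [-9.955e-01  9.510e-02  1.000e-04] [-0.06  0.1  -0.14]
```

View pics/cb.png

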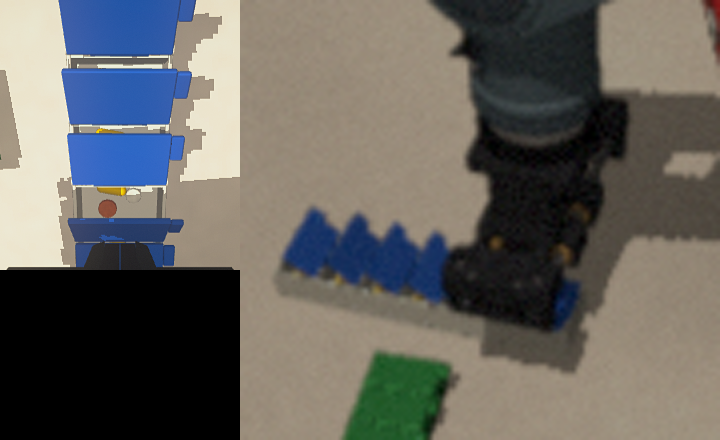

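Lid 1 is flat under the fingers, the organiser's far corner in the side view is unmoved (277,285) and force is about 0 N. I'll continue the stroke.

Call:
jog_arm --pt "0 0 -4" --pt "0 0 -4" --pt "0 0 -4" --pt "0 0 -4" --pt "0 0 -4" --pt "0 0 -4" --pt "0 0 -4" --pt "0 0 -4" --pt "0 0 -4" --pt "0 0 -4" --pt "0 0 -4" --pt "0 0 -4" --pt "0 0 -4" --pt "0 0 -4" --pt "0 0 -4" --pt "0 0 -4" --pt "0 0 -4" --pt "0 0 -4" --pt "0 0 -4" --pt "0 0 -4" --roll '[0,0,0,0,0,0,0,0,0,0,0,0,0,0,0,0,0,0,0,0]'

```text
time_s: 7.9
tcp_pos: [0.5825, -0.0282, 0.1972]
tool_rot: [0.034, -0.706, 0.034, 0.706]
contact_force: [0.5, 1.1, -0.4]
width: 0.003
```

```bash
python3 st.py c wrist side
python3 - <<'E'
import cv2,numpy as np
a=cv2.imread("pics/wrist_c.png"); b=cv2.imread("pics/side_c.png")
a=a[:270,200:440]; b=cv2.resize(b[110:220,225:345],None,fx=4,fy=4,interpolation=cv2.INTER_CUBIC)
C=np.zeros((440,720,3),np.uint8);C[:270,:240]=a;C[:440,240:]=b;cv2.imwrite("pics/cc.png",C)
E
```

```text
7.9 tip [ 0.5825 -0.0282  0.0312] tcp [ 0.5825 -0.0282  0.1972] x [-0. -0. -1.] z [-0.9955  0.095   0.    ] [ 0.49  1.08 -0.42]
```

View pics/cc.png

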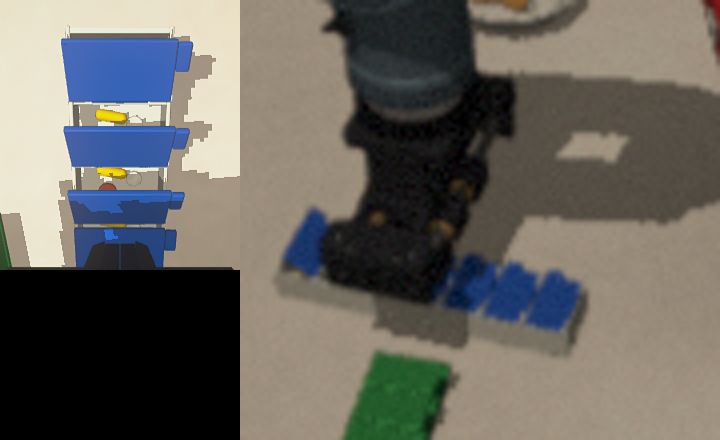

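Lids 1–3 are shut and the box has not moved. Continuing.

Call:
jog_arm --pt "0 0 -4" --pt "0 0 -4" --pt "0 0 -4" --pt "0 0 -4" --pt "0 0 -4" --pt "0 0 -4" --pt "0 0 -4" --pt "0 0 -4" --pt "0 0 -4" --pt "0 0 -4" --pt "0 0 -4" --pt "0 0 -4" --pt "0 0 -4" --pt "0 0 -4" --pt "0 0 -4" --pt "0 0 -4" --pt "0 0 -4" --pt "0 0 -4" --pt "0 0 -4" --pt "0 0 -4" --roll '[0,0,0,0,0,0,0,0,0,0,0,0,0,0,0,0,0,0,0,0]'

```text
time_s: 10.0
tcp_pos: [0.6621, -0.0358, 0.1972]
tool_rot: [-0.034, 0.706, -0.034, -0.706]
contact_force: [-0.4, -0.7, 0.6]
width: 0.004
```

Call:
jog_arm --pt "0 0 -4" --pt "0 0 -4" --pt "0 0 -4" --pt "0 0 -4" --pt "0 0 -4" --pt "0 0 -4" --pt "0 0 -4" --pt "0 0 -4" --pt "0 0 -4" --pt "0 0 -4" --pt "0 0 -4" --pt "0 0 0" --pt "0 0 0" --pt "0 0 0" --roll '[0,0,0,0,0,0,0,0,0,0,0,0,0,0]'

```text
time_s: 11.4
tcp_pos: [0.7054, -0.0399, 0.1971]
tool_rot: [0.034, -0.706, 0.034, 0.706]
contact_force: [-0.1, 0.7, 0.1]
width: -0.001
```

```bash
python3 st.py d wrist side
python3 - <<'E'
import cv2,numpy as np
a=cv2.imread("pics/wrist_d.png"); b=cv2.imread("pics/side_d.png")
a=a[:270,200:440]; b=cv2.resize(b[110:220,225:345],None,fx=4,fy=4,interpolation=cv2.INTER_CUBIC)
C=np.zeros((440,720,3),np.uint8);C[:270,:240]=a;C[:440,240:]=b;cv2.imwrite("pics/cd.png",C)
E
```

```text
11.4 tip [ 0.7054 -0.0399  0.0311] tcp [ 0.7054 -0.0399  0.1971] x [-4.e-04  1.e-04 -1.e+00] z [-9.955e-01  9.500e-02  4.000e-04] [-0.14  0.66  0.13]
```

View pics/cd.png

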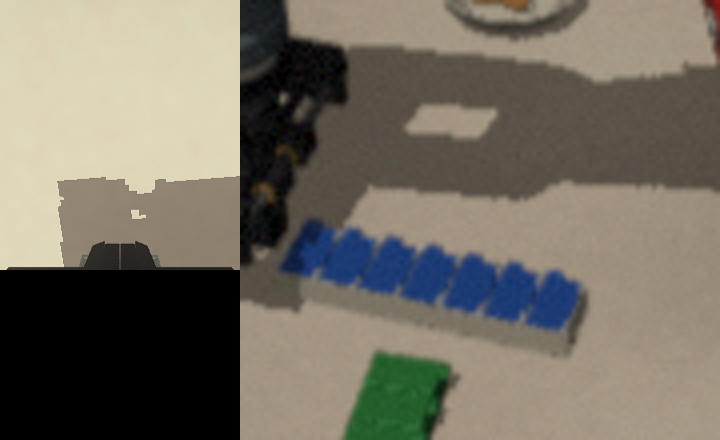

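Call:
jog_arm --pt "-6 0 0" --pt "-15 0 0" --pt "-30 0 0" --pt "-40 0 0" --pt "-40 0 0" --pt "-40 0 0" --pt "-40 0 20" --pt "-30 0 40" --pt "-20 0 40" --pt "0 0 40" --pt "0 0 30" --pt "0 0 0" --pt "0 0 0" --roll '[0,0,0,0,0,0,0,0,0,0,0,0,0]'

```text
time_s: 12.8
tcp_pos: [0.5362, -0.0238, 0.46]
tool_rot: [-0.033, 0.707, -0.034, -0.705]
contact_force: [0.0, -0.5, 0.6]
width: 0.005
```

```bash
python3 st.py e wrist side top
python3 - <<'E'
import cv2,numpy as np
a=cv2.imread("pics/wrist_e.png"); b=cv2.imread("pics/side_e.png");a0=cv2.imread("pics/side0.png")
a=cv2.resize(a[:250,270:400],None,fx=2.4,fy=2.4,interpolation=cv2.INTER_CUBIC); f=lambda b:cv2.resize(b[140:215,225:325],None,fx=4,fy=4,interpolation=cv2.INTER_CUBIC)
C=np.zeros((600,800,3),np.uint8);C[:600,:312]=a[:600];C[:300,320:720]=f(a0);C[300:,320:720]=f(b);cv2.imwrite("pics/ce.png",C)
E
```

```text
12.8 tip [ 0.5367 -0.0239  0.294 ] tcp [ 0.5362 -0.0238  0.46  ] x [ 3.2e-03 -8.0e-04 -1.0e+00] z [-0.9955  0.0952 -0.0032] [ 0.04 -0.52  0.63]
```

View pics/ce.png

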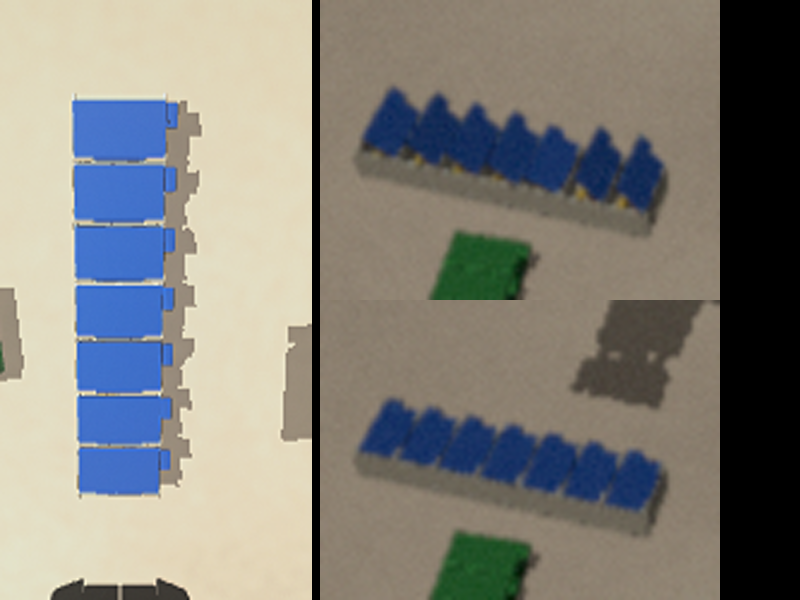

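View pics/side_e.png

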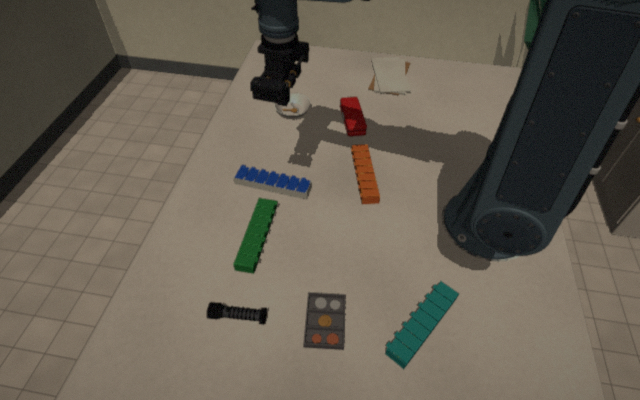

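All seven lids lie flat. The box corners in the side view, before and after, coincide at crop (357,160) and (645,235). The other objects are in place and the arm is clear, so I'm handing in.

```bash
python3 -c "
from cell import env,workorder
workorder.close_job(); print(env.observe()['time_s'])"
```

```text
the job is handed in; nothing more can be done
the job is handed in; nothing more can be done
```

All seven lids of the white organiser with blue lids are shut. All seven were standing ajar, and I closed them with one stroke of the closed fingertips from the hinge end to the far end. The fingertips stayed about 3 mm above the level of the shut lids all the way, then lifted clear, and I handed the job in at about 13 s.

- **Lids and organiser:** the last wrist and side pictures show every lid flat. The organiser's corners are at the same pixels as before the stroke.
- **Other things:** the key dish, torch, glasses case and coin tray appear in the same place in the side view. I did not measure their positions.
- **Force:** the reading stayed within about 1.3 N each time I checked, which is about its noise level.
- **Disagreement:** the first top and wrist measurements of the organiser's sideways position differed by about 8 mm. I settled it by lining up the finger seam with the organiser in close wrist pictures, moving 2 mm sideways before the stroke.

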